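# Gather the round tube blanks into the sorting caddy

## Task

Gather the four plain round brass tubes into the wooden caddy, each standing upright on the floor of the dish of its own size: the largest tube in the largest dish, and so on down to the smallest tube in the smallest dish. Leave the solid brass slug and the hexagonal brass sleeve standing where they are.

Things in the scene. Friction and masses are not known exactly. Their poses are not given: they have to be found in the camera images.
- tube_largest: The largest of four short lengths of plain round brass tube, standing on end, open right through: 58 mm outside diameter, 50 mm bore, 40 mm high. Origin: centre of its underside; z up the tube's axis, the yaw means nothing. Starts standing upright on the bench (z = 0), left or right of the caddy.
- tube_large: The second largest of four short lengths of plain round brass tube, standing on end, open right through: 48 mm outside diameter, 40 mm bore, 40 mm high. Origin: centre of its underside; z up the tube's axis, the yaw means nothing. Starts standing upright on the bench (z = 0), left or right of the caddy.
- tube_small: The third largest of four short lengths of plain round brass tube, standing on end, open right through: 38 mm outside diameter, 30 mm bore, 40 mm high. Origin: centre of its underside; z up the tube's axis, the yaw means nothing. Starts standing upright on the bench (z = 0), left or right of the caddy.
- tube_smallest: The smallest of four short lengths of plain round brass tube, standing on end, open right through: 28 mm outside diameter, 20 mm bore, 40 mm high. Origin: centre of its underside; z up the tube's axis, the yaw means nothing. Starts standing upright on the bench (z = 0), left or right of the caddy.
- dish_largest: The largest of four shallow round grey dishes fixed two by two, 90 mm apart, corners varying, in a fixed square wooden caddy (196 mm a side, 18 mm high). 80 mm inside diameter, 86 outside; rim 13 mm, top of its floor 3 mm above its underside. Origin: centre of the underside, 6 mm above the bench; z up, x and y along the caddy's sides.
- dish_large: The second largest of four shallow round grey dishes fixed two by two, 90 mm apart, corners varying, in a fixed square wooden caddy (196 mm a side, 18 mm high). 70 mm inside diameter, 76 outside; rim 13 mm, top of its floor 3 mm above its underside. Origin: centre of the underside, 6 mm above the bench; z up, x and y along the caddy's sides.
- dish_small: The third largest of four shallow round grey dishes fixed two by two, 90 mm apart, corners varying, in a fixed square wooden caddy (196 mm a side, 18 mm high). 60 mm inside diameter, 66 outside; rim 13 mm, top of its floor 3 mm above its underside. Origin: centre of the underside, 6 mm above the bench; z up, x and y along the caddy's sides.
- dish_smallest: The smallest of four shallow round grey dishes fixed two by two, 90 mm apart, corners varying, in a fixed square wooden caddy (196 mm a side, 18 mm high). 50 mm inside diameter, 56 outside; rim 13 mm, top of its floor 3 mm above its underside. Origin: centre of the underside, 6 mm above the bench; z up, x and y along the caddy's sides.
- slug: A solid round brass slug, no bore: 44 mm diameter, 40 mm high, about 0.5 kg, standing loose on the bench. Origin: centre of its underside. It does not belong in the caddy. Tubes, slug, sleeve and a few bystanders (up to 60 mm high, 80 mm across) all stand beside the caddy, at least 90 mm between centres.
- hex_sleeve: A hexagonal brass sleeve, open right through (hexagonal bore): 46 mm across flats, 53 mm across corners, 40 mm high, standing loose on the bench. Origin: centre of its underside. It does not belong in the caddy.
Mind the look-alikes: they are no part of the job. Leave any black or purple look-alike of the tube_small alone. What is shaped like the tube_largest but red is not meant.

How it is judged:
By the outcome, as a careful person would: the job done as asked, in the order asked, and still so for the second after the job is handed in, with the robot touching nothing.
It also fails if it takes over 90 s, if anything falls off the work surface, if the arm or the gripper's body presses on something with over 40 N, if the wrist force passes 120 N, or if a joint passes its speed limit or range.

## Robot

A 6-joint arm with a two-finger parallel gripper is mounted at the origin on the work surface. World frame = base frame: x ahead of the robot, y to its left, z up, the work surface at z = 0. Lengths are in mm, angles in rad, forces in N, time in s.
With the tool pointing down it reaches from about 300 to 875 mm from the base axis. Payload 6.4 kg.
Tool frame: the origin (TCP) lies at the very end of the fingers, on their centre line; the grasp point (between the pads) lies 19 mm behind it; z points along the fingers, y is the line along which they close (so a half turn about z gives the same grasp; the last joint's range is limited). The gripper opens to 88 mm and grips with 3 to 60 N. Pads are 18 mm wide; open, the fingers measure 123 mm over their backs; the gripper's body (75 mm by 187 mm) begins 45 mm behind the grasp point.
Start: joints at [-1.493, 0.181, 1.607, -0, 1.354, -0.206], TCP at [161.019, -552.009, 238.714] pointing down, gripper open.
Joint ranges: [-2.99, 2.99], [-0.89, 2.07], [0.3, 2.58], [-1.14, 4.28], [0, 2.63], [-3.12, 3.12]. Speed limits (rad/s): [2.57, 2.57, 3.01, 3.14, 3.14, 3.14].

## Interface

Orientations are given as a unit quaternion [x, y, z, w].
In Python, from plant import ctrl gives the robot as it stands.
- The arm moves only by the tool send_rows, never from a script. Its argument "targets" is a list of rows, each a list of 7 numbers: the shift along the tool's x, y, z in units of 30 mm (1.0 is 30 mm), then the turn, a rotation vector about the tool's x, y, z in units of 6 degrees (1.0 is 6 degrees), then the finger opening in mm, from 0 to 88.1. In form: [[x, y, z, ax, ay, az, hand], ...]. A call has 1 to 8 rows; each row shifts and turns the commanded pose from where the row before left it, along the tool's axes as they then stand; what a row does not reach is not made up. A row lasts 1/12 s, in which the tool goes at most 41.7 mm and 7.16 degrees, less where a joint would pass 70% of its speed; a pose out of reach is approached as far as the arm can. A call is refused whole if a number of a shift passes 1 or a number of a turn 1, either way. A call with a gripper value outside its range is refused whole. The fingers move at their own pace and stop on an object; "grip_force" is the grip in N (left out, the last holds). Time passes only in rows, so rows that do not move let the fingers close. It gives the time, the measured TCP pose, the force, the opening and the grip force at its end, in the units of the state.
- ctrl.observe(): the state, without advancing time (a new reading comes with each control period).
- ctrl.camera(name): name is "side" or "top"; returns a dict with "frame" (400x640x3 uint8, red, green, blue), "fx", "fy", "cx", "cy" (pixels), "cam_to_world" (4x4, takes a point from camera to world coordinates). Camera axes: x right, y up, looking along -z (the intrinsics and any distortion apply to the point x, -y, -z); pixel columns grow to the right and rows downward; lengths in mm; the calibration is good to about 2 mm. A picture is of the moment at which its call begins. There is no depth.
- ctrl.finish_job(): hands the job in; it is judged then, once.
The state is a dict: "time_s": time; "joint_positions": joint angles; "qvel": joint speeds; "joint_torque": joint torques, N m; "tool_pos": TCP position; "tcp_rot": TCP orientation; "force": force on the tool from outside, world axes, zero at the start; "ft_torque": the same for the moment, N m; "gripper_width": finger opening in mm; "grip_force": force on a finger pad.
Only numpy, scipy, OpenCV 4.12 (cv2) and the standard library are available. Lean on these libraries where they do the work, as an engineer would, in place of code of your own. Each camera call takes 0.05 s, during which the arm holds its last target. There are 200 camera calls.

## Working session

There is one attempt and no reset: what is moved stays moved. The work goes in short steps, Python scripts to look and compute and a tool call to move; the robot and the scene stay as the last step left them, time stands still between calls to the robot, and variables do not carry over. Pictures are saved under pics/ and viewed, at most 14 in all, crops included, and the job is handed in when it is done.

Besides the shell and the picture viewer there is one more tool, called after "Call:" by a JSON object that holds its "op" and its "data", one argument or row to a line. send_rows: Moves the arm, as the interface text tells. Its arguments: {"type":"object","properties":{"targets":{"type":"array","items":{"type":"array","items":{"type":"number"}}},"grip_force":{"type":"number"}},"required":["targets"]}

```bash
mkdir -p pics; ls; python3 - <<'E'
from plant import ctrl
import cv2,pickle
s=ctrl.observe(); print(s)
for n in("top","side"):
    c=ctrl.camera(n); cv2.imwrite(f"pics/{n}0.png",c["frame"][:,:,::-1]); pickle.dump(c,open(f"{n}0.pkl","wb"))
    print({k:v for k,v in c.items() if k!="frame"})
E
```

```text
pics
{'time_s': 0.0, 'joint_positions': array([-1.49324818e+00,  1.81522043e-01,  1.60801441e+00,  3.38816323e-05,
        1.35379758e+00, -2.06325059e-01]), 'qvel': array([-6.38072665e-04,  5.19407474e-04,  7.51582154e-04, -3.70645092e-04,
       -5.16631142e-04, -5.37327784e-05]), 'joint_torque': array([-9.69894027e-04, -4.33865190e+01, -3.41850615e+01,  7.01578916e-02,
        3.85629293e-02, -1.19618285e-04]), 'tool_pos': array([ 161.01410144, -551.43468116,  237.81773239]), 'tcp_rot': array([ 9.89944042e-01,  1.41456830e-01,  7.25296165e-05, -8.67819916e-04]), 'force': array([ 0.55124099, -0.23656492,  0.3499528 ]), 'ft_torque': array([-0.01681105, -0.04735345,  0.02170651]), 'grip_force': 0.0, 'gripper_width': 88.23366091188993}
{'fx': 384.19132592514455, 'fy': 384.19132592514455, 'cx': 319.11194351954066, 'cy': 198.00010801820005, 'cam_to_world': array([[ 2.42062071e-03,  9.84559665e-01, -1.75032585e-01,
         3.57813681e+02],
       [-9.99959488e-01,  8.65684970e-04, -8.95949826e-03,
        -2.00764052e+01],
       [-8.66963753e-03,  1.75047181e-01,  9.84521875e-01,
         1.07101914e+03],
       [ 0.00000000e+00,  0.00000000e+00,  0.00000000e+00,
         1.00000000e+00]])}
{'fx': 445.1399524848855, 'fy': 445.1399524848855, 'cx': 324.0618437166468, 'cy': 203.46170505140827, 'cam_to_world': array([[-9.01761714e-01,  2.30234885e-01, -3.65811030e-01,
         4.47920505e+01],
       [-4.32192612e-01, -4.91932763e-01,  7.55785487e-01,
         1.00356918e+03],
       [-5.94624583e-03,  8.39639241e-01,  5.43111948e-01,
         7.73698576e+02],
       [ 0.00000000e+00,  0.00000000e+00,  0.00000000e+00,
         1.00000000e+00]])}
```

View pics/top0.png

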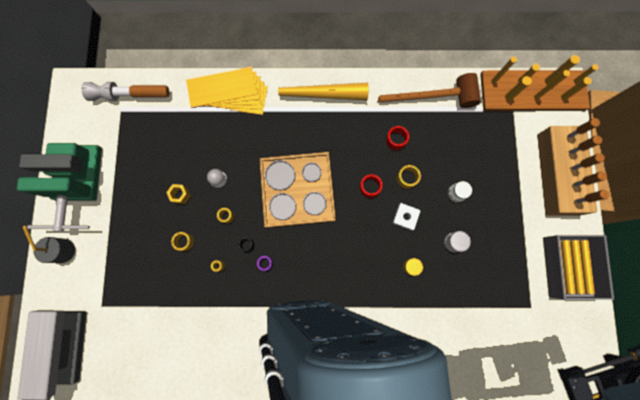

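View pics/side0.png

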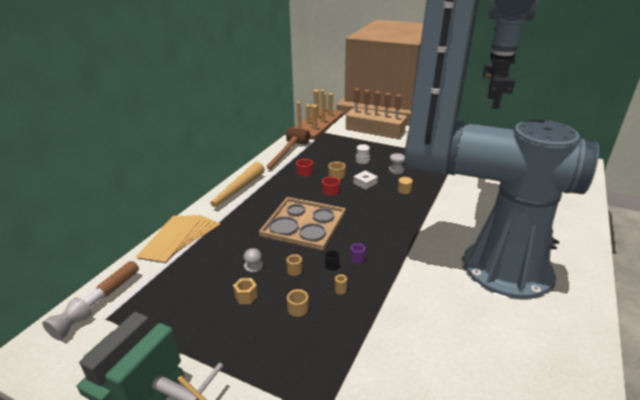

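```bash
cat > h.py <<'E'
import numpy as np,cv2
def cast(c,uv,z):
    uv=np.atleast_2d(uv).astype(float); T=c["cam_to_world"]
    d=np.c_[(uv[:,0]-c["cx"])/c["fx"],-(uv[:,1]-c["cy"])/c["fy"],-np.ones(len(uv))]@T[:3,:3].T
    return T[:3,3]+d*((z-T[2,3])/d[:,2])[:,None]
def blobs(c,lo,hi,z,roi=None,amin=20,up=4):
    f=cv2.resize(c["frame"],None,fx=up,fy=up,interpolation=cv2.INTER_CUBIC)
    m=cv2.inRange(cv2.cvtColor(f,cv2.COLOR_RGB2HSV),lo,hi)
    if roi: 
        k=np.zeros_like(m);x0,y0,x1,y1=[v*up for v in roi];k[y0:y1,x0:x1]=1;m*=k
    out=[]
    for q in cv2.findContours(m,cv2.RETR_EXTERNAL,cv2.CHAIN_APPROX_NONE)[0]:
        if cv2.contourArea(q)<amin*up*up: continue
        p=(cv2.convexHull(q)[:,0]+.5)/up-.5
        w=cast(c,p,z)[:,:2].astype(np.float32)
        M=cv2.moments(w); ctr=np.array([M["m10"],M["m01"]])/M["m00"]
        out.append((p.mean(0).round(),ctr.round(1),np.round(cv2.minAreaRect(w)[1],1)))
    return out
E
python3 - <<'E'
import pickle; from h import *
t=pickle.load(open("top0.pkl","rb")); s=pickle.load(open("side0.pkl","rb"))
print("brass top");[print(*b) for b in blobs(t,(15,110,60),(32,255,255),20,(120,115,520,300))]
print("brass side");[print(*b) for b in blobs(s,(10,90,40),(32,255,255),20,(220,155,420,320))]
print("dish top");[print(*b) for b in blobs(t,(0,0,90),(179,60,255),19,(255,150,340,230),amin=100)]
a=cv2.resize(t["frame"][160:280,140:280],None,fx=4,fy=4,interpolation=2)
b=cv2.resize(t["frame"][160:280,390:440],None,fx=4,fy=4,interpolation=2)
cv2.imwrite("pics/crop0.png",np.hstack([a,b])[:,:,::-1])
E
```

```text
brass top
[217. 265.] [359.4 266. ] [38.4 34.6]
[414. 267.] [ 358.2 -264. ] [51.  52.9]
[181. 241.] [425.2 365.4] [64.2 55. ]
[224. 214.] [497.4 251.4] [43.9 49.1]
[176. 192.] [557.7 385.2] [66.6 59. ]
[409. 175.] [ 607.7 -261.4] [64.4 73.1]
[299. 192.] [571.5  52.3] [202.2 201.3]
brass side
[298. 301.] [427.1 360. ] [54.2 90.9]
[245. 291.] [559.1 379.4] [57.7 97.8]
[341. 283.] [361.2 260.6] [33.4 73.9]
[294. 265.] [498.7 246.3] [44.5 87.6]
[302. 219.] [568.6  64.1] [204.4 218. ]
[406. 185.] [ 360.2 -265.8] [ 51.9 122. ]
[250. 173.] [868.1 -68. ] [ 63.6 285.6]
[337. 166.] [ 609.6 -267. ] [ 66.6 139. ]
[272. 164.] [ 842.6 -228.6] [ 21.6 111.9]
dish top
[283. 206.] [522.   92.1] [73.2 72.8]
[315. 202.] [530.8   3.1] [63.3 61.8]
[312. 172.] [619.7  11.7] [54.3 52.2]
[280. 175.] [611.4 100.9] [83.6 82.9]
```

View pics/crop0.png

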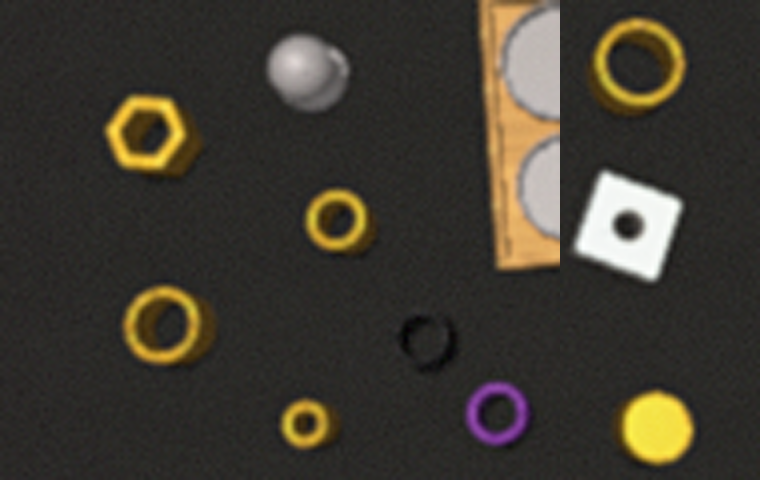

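Brass candidates in the top view:
- Round rings: (409,176) is the largest, (181,241) large, (224,215) small and (217,266) smallest.
- Not wanted: (177,193) is the hexagonal sleeve, (414,267) has no bore so it is the slug, and the red, black and purple rings are look-alikes.

The crop confirms this. Next I refine the centres from the bright top rims at z=40.

```bash
python3 - <<'E'
import pickle; from h import *
t=pickle.load(open("top0.pkl","rb")); s=pickle.load(open("side0.pkl","rb"))
for v in (130,150):
    print("top rim V>",v);[print(*b) for b in blobs(t,(15,90,v),(35,255,255),40,(120,115,520,300),amin=8)]
# two-view: pixel centres of whole silhouettes -> midpoint of closest rays
P={"largest":((409,176),(337,166))}
def mid(c,roi,lo):
    f=cv2.resize(c["frame"],None,fx=4,fy=4,interpolation=2)
    m=cv2.inRange(cv2.cvtColor(f,cv2.COLOR_RGB2HSV),lo,(34,255,255)); k=np.zeros_like(m)
    x,y=roi;k[4*y-88:4*y+88,4*x-80:4*x+80]=1; q=max(cv2.findContours(m*k,0,1)[0],key=cv2.contourArea)
    M=cv2.moments(cv2.convexHull(q)); return np.array([M["m10"]/M["m00"],M["m01"]/M["m00"]])/4-.375
for n,a,b in (("largest",(409,178),(337,170)),("large",(181,241),(298,302)),("small",(224,214),(294,265)),("smallest",(217,265),(341,283))):
    A=np.zeros((3,3));B=np.zeros(3)
    for c,r,lo in((t,a,(15,110,60)),(s,b,(10,90,40))):
        o=c["cam_to_world"][:3,3];d=cast(c,mid(c,r,lo),20)[0]-o;d/=np.linalg.norm(d);Q=np.eye(3)-np.outer(d,d);A+=Q;B+=Q@o
    print(n,np.linalg.solve(A,B).round(1))
E
```

```text
top rim V> 130
[216. 266.] [359.3 262.5] [29.5 29.2]
[414. 267.] [ 358.1 -260.8] [45.7 46.3]
[180. 241.] [424.5 361.9] [50.1 50.1]
[223. 214.] [495.7 248.1] [39.8 39.4]
[176. 192.] [555.6 381.6] [50.5 54.6]
[410. 175.] [ 605.2 -258.9] [60.  60.2]
[290. 187.] [567.6  50.9] [194.4 194.5]
top rim V> 150
[215. 265.] [359.3 262.7] [28.1 28.1]
[414. 266.] [ 358.1 -260.9] [44.8 45.2]
[180. 241.] [424.5 361.9] [48.7 48.9]
[223. 214.] [495.6 248.1] [39.1 38. ]
[176. 193.] [555.6 381.7] [49.4 53.4]
[408. 175.] [ 605.2 -259. ] [58.4 58.8]
[291. 188.] [567.7  50.9] [193.2 193.2]
largest [ 606.9 -260.9   22.2]
large [424.8 364.2  23.1]
small [496.6 250.5  22.9]
smallest [359.4 265.   23.4]
```

Call:
{"op": "send_rows", "data": {
  "targets": [
    [0,0,0,0,0,0.7,88],
    [0,0,0,0,0,1,88],
    [0,0,0,0,0,1,88],
    [0,0,0,0,0,0,88]
  ],
  "grip_force": 20
}}

```text
time_s: 0.43
tool_pos: [161.0, -551.7, 238.2]
tcp_rot: [1.0, -0.001, -0.0, -0.0]
force: [-0.1, 0.1, 0.6]
gripper_width: 88.0
grip_force: 0.0
```

Call:
{"op": "send_rows", "data": {
  "targets": [
    [0.9,-0.6,0.2,0,0,0,88],
    [0.9,-0.6,0.2,0,0,0,88],
    [0.9,-0.6,0.2,0,0,0,88],
    [0.9,-0.6,0.2,0,0,0,88],
    [0.9,-0.6,0.2,0,0,0,88],
    [0.9,-0.6,0.2,0,0,0,88],
    [0.9,-0.6,0.2,0,0,0,88],
    [0.9,-0.6,0.2,0,0,0,88]
  ]
}}

```text
time_s: 1.1
tool_pos: [378.0, -406.6, 190.3]
tcp_rot: [1.0, 0.002, -0.0, -0.0]
force: [-0.2, -0.2, -0.4]
gripper_width: 88.0
grip_force: 0.0
```

Call:
{"op": "send_rows", "data": {
  "targets": [
    [0.9,-0.6,0.2,0,0,0,88],
    [0.9,-0.6,0.2,0,0,0,88],
    [0.9,-0.6,0.2,0,0,0,88],
    [0.9,-0.6,0.2,0,0,0,88],
    [0.9,-0.6,0.2,0,0,0,88],
    [0.9,-0.6,0,0,0,0,88],
    [0.9,-0.6,0,0,0,0,88],
    [0,0,0,0,0,0,88]
  ]
}}

```text
time_s: 1.77
tool_pos: [569.3, -277.8, 160.3]
tcp_rot: [1.0, 0.004, 0.001, -0.001]
force: [-0.2, 0.3, -0.0]
gripper_width: 87.5
grip_force: 0.0
```

Call:
{"op": "send_rows", "data": {
  "targets": [
    [0.6,-0.3,0.5,0,0,0,88],
    [0.6,-0.3,0.6,0,0,0,88],
    [0,0,0.6,0,0,0,88],
    [0,0,0.6,0,0,0,88],
    [0,0,0.5,0,0,0,88],
    [0,0,0,0,0,0,88]
  ]
}}

```text
time_s: 2.27
tool_pos: [599.0, -262.2, 72.5]
tcp_rot: [1.0, 0.002, -0.003, -0.002]
force: [-0.4, -0.0, -0.5]
gripper_width: 87.6
grip_force: 0.0
```

Call:
{"op": "send_rows", "data": {
  "targets": [
    [0.2,-0.1,0.4,0,0,0,88],
    [0,0,0.5,0,0,0,88],
    [0,0,0.5,0,0,0,88],
    [0,0,0.4,0,0,0,88],
    [0,0,0.1,0,0,0,88],
    [0,0,0,0,0,0,88]
  ]
}}

```text
time_s: 2.77
tool_pos: [606.5, -259.9, 17.8]
tcp_rot: [1.0, 0.001, -0.001, -0.001]
force: [0.3, -0.2, -0.1]
gripper_width: 87.9
grip_force: 0.0
```

Call:
{"op": "send_rows", "data": {
  "targets": [
    [0,0,0,0,0,0,50],
    [0,0,0,0,0,0,50],
    [0,0,0,0,0,0,50],
    [0,0,0,0,0,0,50],
    [0,0,0,0,0,0,50],
    [0,0,0,0,0,0,50],
    [0,0,0,0,0,0,50],
    [0,0,0,0,0,0,50]
  ],
  "grip_force": 20
}}

```text
time_s: 3.43
tool_pos: [608.1, -260.6, 20.5]
tcp_rot: [1.0, 0.001, 0.0, 0.0]
force: [-1.5, 2.1, 7.2]
gripper_width: 58.3
grip_force: 20.0
```

Call:
{"op": "send_rows", "data": {
  "targets": [
    [0,0,-0.4,0,0,0,50],
    [0,0,-0.8,0,0,0,50],
    [0,0,-0.8,0,0,0,50],
    [0,-0.4,-0.8,0,0,0,50],
    [0,-0.8,-0.4,0,0,0,50],
    [0,-0.8,0,0,0,0,50],
    [0,-1,0,0,0,0,50],
    [0,-1,0,0,0,0,50]
  ]
}}

```text
time_s: 4.1
tool_pos: [607.2, -139.9, 116.2]
tcp_rot: [1.0, -0.0, 0.0, 0.0]
force: [0.7, -0.4, -2.6]
gripper_width: 58.0
grip_force: 20.0
```

Call:
{"op": "send_rows", "data": {
  "targets": [
    [0,-1,0,0,0,0,50],
    [0,-1,0,0,0,0,50],
    [0,-1,0,0,0,0,50],
    [0,-1,0,0,0,0,50],
    [0,-1,0,0,0,0,50],
    [0,-1,0,0,0,0,50],
    [0,-0.7,0,0,0,0,50],
    [0,0,0,0,0,0,50]
  ]
}}

```text
time_s: 4.77
tool_pos: [606.4, 64.6, 115.6]
tcp_rot: [1.0, 0.002, -0.001, -0.001]
force: [-0.4, 0.3, -2.9]
gripper_width: 58.4
grip_force: 20.0
```

Call:
{"op": "send_rows", "data": {
  "targets": [
    [0.1,-0.6,0,0,0,0,50],
    [0.1,-0.6,0.2,0,0,0,50],
    [0,0,0.5,0,0,0,50],
    [0,0,0.6,0,0,0,50],
    [0,0,0.5,0,0,0,50],
    [0,0,0,0,0,0,50],
    [0,0,0,0,0,0,50]
  ]
}}

```text
time_s: 5.35
tool_pos: [612.4, 95.9, 60.9]
tcp_rot: [1.0, 0.0, -0.001, 0.0]
force: [-0.5, 1.4, -2.5]
gripper_width: 58.1
grip_force: 20.0
```

Call:
{"op": "send_rows", "data": {
  "targets": [
    [0,-0.2,0.2,0,0,0,50],
    [0,0,0.3,0,0,0,50],
    [0,0,0.2,0,0,0,50],
    [0,0,0.1,0,0,0,50],
    [0,0,0.1,0,0,0,50],
    [0,0,0,0,0,0,50],
    [0,0,0,0,0,0,50]
  ]
}}

```text
time_s: 5.93
tool_pos: [613.3, 102.4, 34.6]
tcp_rot: [1.0, 0.001, -0.0, 0.0]
force: [1.1, -0.7, -1.6]
gripper_width: 58.7
grip_force: 20.0
```

Call:
{"op": "send_rows", "data": {
  "targets": [
    [0,0,0.1,0,0,0,50],
    [0,0,0.1,0,0,0,50],
    [0,0,0,0,0,0,50],
    [0,0,0,0,0,0,50]
  ]
}}

```text
time_s: 6.27
tool_pos: [613.9, 102.4, 29.5]
tcp_rot: [1.0, 0.001, 0.001, 0.0]
force: [-1.5, 0.2, 4.0]
gripper_width: 58.2
grip_force: 20.0
```

Call:
{"op": "send_rows", "data": {
  "targets": [
    [0,0,0,0,0,0,72],
    [0,0,0,0,0,0,72],
    [0,0,0,0,0,0,72],
    [0,0,0,0,0,0,72],
    [0,0,-0.4,0,0,0,72],
    [0,0,-0.8,0,0,0,72],
    [0,0,-0.8,0,0,0,72],
    [0,0,-0.8,0,0,0,72]
  ]
}}

```text
time_s: 6.93
tool_pos: [613.1, 102.5, 114.2]
tcp_rot: [1.0, 0.001, -0.0, -0.0]
force: [-0.1, -0.4, 0.3]
gripper_width: 72.1
grip_force: 0.0
```

```bash
python3 - <<'E'
from plant import ctrl
import cv2
c=ctrl.camera("side"); cv2.imwrite("pics/s1.png",cv2.resize(c["frame"][150:320,200:430],None,fx=3,fy=3,interpolation=2)[:,:,::-1])
print(ctrl.observe()["tool_pos"])
E
```

```text
[616.54176704 102.56863008 120.09483041]
```

View pics/s1.png

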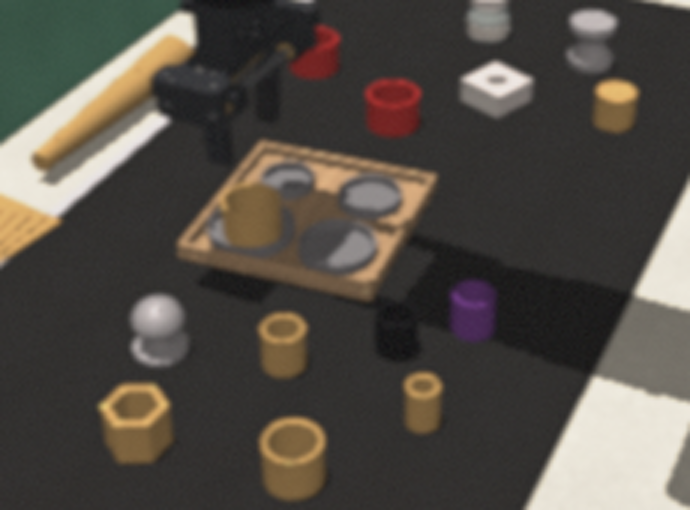

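The largest tube stands upright in the largest dish (crop (255,215)). Next is tube_large.

Call:
{"op": "send_rows", "data": {
  "targets": [
    [-0.7,-0.95,0,0,0,0,80],
    [-0.7,-0.95,0,0,0,0,80],
    [-0.7,-0.95,0,0,0,0,80],
    [-0.7,-0.95,0,0,0,0,80],
    [-0.7,-0.95,0,0,0,0,80],
    [-0.7,-0.95,0,0,0,0,80],
    [-0.7,-0.95,0,0,0,0,80],
    [-0.7,-0.95,0,0,0,0,80]
  ]
}}

```text
time_s: 7.65
tool_pos: [444.1, 331.6, 113.7]
tcp_rot: [1.0, 0.0, 0.001, -0.0]
force: [0.2, 0.8, 0.3]
gripper_width: 79.7
grip_force: 0.0
```

Call:
{"op": "send_rows", "data": {
  "targets": [
    [-0.7,-0.95,0.2,0,0,0,80],
    [0,0,0.6,0,0,0,80],
    [0,0,0.6,0,0,0,80],
    [0,0,0,0,0,0,80],
    [0,0,0,0,0,0,80]
  ]
}}

```text
time_s: 8.07
tool_pos: [423.4, 358.6, 70.6]
tcp_rot: [1.0, 0.001, -0.001, 0.0]
force: [0.4, -0.4, 0.3]
gripper_width: 80.0
grip_force: 0.0
```

Call:
{"op": "send_rows", "data": {
  "targets": [
    [0,-0.1,0.4,0,0,0,80],
    [0,0,0.5,0,0,0,80],
    [0,0,0.5,0,0,0,80],
    [0,0,0.3,0,0,0,80],
    [0,0,0,0,0,0,80],
    [0,0,0,0,0,0,80]
  ]
}}

```text
time_s: 8.57
tool_pos: [424.3, 361.6, 19.7]
tcp_rot: [1.0, 0.0, -0.0, 0.0]
force: [0.1, 0.2, -0.1]
gripper_width: 80.3
grip_force: 0.0
```

Call:
{"op": "send_rows", "data": {
  "targets": [
    [0,0,0,0,0,0,40],
    [0,0,0,0,0,0,40],
    [0,0,0,0,0,0,40],
    [0,0,0,0,0,0,40],
    [0,0,0,0,0,0,40],
    [0,0,0,0,0,0,40],
    [0,0,0,0,0,0,40]
  ]
}}

```text
time_s: 9.15
tool_pos: [424.3, 362.0, 20.2]
tcp_rot: [1.0, 0.001, 0.0, -0.0]
force: [-0.2, 0.2, 2.9]
gripper_width: 47.9
grip_force: 20.0
```

Call:
{"op": "send_rows", "data": {
  "targets": [
    [0,0,-0.4,0,0,0,40],
    [0,0,-0.8,0,0,0,40],
    [0,0,-0.8,0,0,0,40],
    [0.1,0.4,-0.8,0,0,0,40],
    [0.3,0.8,-0.4,0,0,0,40],
    [0.3,0.8,0,0,0,0,40],
    [0.4,1,0,0,0,0,40],
    [0.4,1,0,0,0,0,40]
  ]
}}

```text
time_s: 9.82
tool_pos: [469.2, 241.0, 116.7]
tcp_rot: [1.0, 0.001, 0.0, -0.0]
force: [-0.7, 0.2, -1.2]
gripper_width: 47.7
grip_force: 20.0
```

Call:
{"op": "send_rows", "data": {
  "targets": [
    [0.4,1,0,0,0,0,40],
    [0.4,1,0,0,0,0,40],
    [0.4,1,0,0,0,0,40],
    [0.4,1,0,0,0,0,40],
    [0.2,0.8,0.2,0,0,0,40],
    [0,0.2,0.6,0,0,0,40],
    [0,0,0.6,0,0,0,40],
    [0,0,0,0,0,0,40]
  ]
}}

```text
time_s: 10.48
tool_pos: [520.7, 91.1, 71.0]
tcp_rot: [1.0, -0.0, -0.003, -0.0]
force: [-1.8, 1.0, -1.0]
gripper_width: 47.4
grip_force: 20.0
```

Call:
{"op": "send_rows", "data": {
  "targets": [
    [0,0,0.3,0,0,0,40],
    [0,0,0.3,0,0,0,40],
    [0,0,0.3,0,0,0,40],
    [0,0,0.2,0,0,0,40],
    [0,0,0.1,0,0,0,40],
    [0,0,0,0,0,0,40],
    [0,0,0,0,0,0,40]
  ]
}}

```text
time_s: 11.07
tool_pos: [523.4, 92.0, 37.7]
tcp_rot: [1.0, 0.001, -0.0, -0.0]
force: [0.6, -0.1, -1.3]
gripper_width: 47.5
grip_force: 20.0
```

Call:
{"op": "send_rows", "data": {
  "targets": [
    [0,0,0.1,0,0,0,40],
    [0,0,0.1,0,0,0,40],
    [0,0,0.1,0,0,0,40],
    [0,0,0,0,0,0,40],
    [0,0,0,0,0,0,40]
  ]
}}

```text
time_s: 11.48
tool_pos: [523.7, 91.9, 29.2]
tcp_rot: [1.0, 0.001, 0.0, 0.0]
force: [-1.5, 0.4, 3.5]
gripper_width: 47.7
grip_force: 20.0
```

Call:
{"op": "send_rows", "data": {
  "targets": [
    [0,0,0,0,0,0,62],
    [0,0,0,0,0,0,62],
    [0,0,0,0,0,0,62],
    [0,0,0,0,0,0,62],
    [0,0,-0.4,0,0,0,62],
    [0,0,-0.8,0,0,0,62],
    [0,0,-0.8,0,0,0,62],
    [0,-0.3,-0.6,0,0,0,62]
  ]
}}

```text
time_s: 12.15
tool_pos: [524.1, 100.0, 109.2]
tcp_rot: [1.0, 0.0, 0.001, 0.0]
force: [1.0, 1.5, 0.2]
gripper_width: 62.0
grip_force: 0.0
```

Call:
{"op": "send_rows", "data": {
  "targets": [
    [-0.2,-1,0,0,0,0,72],
    [-0.2,-1,0,0,0,0,72],
    [-0.2,-1,0,0,0,0,72],
    [-0.2,-1,0.1,0,0,0,72],
    [-0.1,-0.9,0.5,0,0,0,72],
    [0,0,0.6,0,0,0,72],
    [0,0,0,0,0,0,72],
    [0,0,0,0,0,0,72]
  ]
}}

```text
time_s: 12.82
tool_pos: [495.3, 247.8, 70.6]
tcp_rot: [1.0, 0.001, -0.001, 0.0]
force: [-0.1, -0.3, 0.2]
gripper_width: 72.0
grip_force: 0.0
```

Call:
{"op": "send_rows", "data": {
  "targets": [
    [0,0,0.4,0,0,0,72],
    [0,0,0.5,0,0,0,72],
    [0,0,0.5,0,0,0,72],
    [0,0,0.3,0,0,0,72],
    [0,0,0,0,0,0,72],
    [0,0,0,0,0,0,72]
  ]
}}

```text
time_s: 13.32
tool_pos: [496.3, 247.3, 19.7]
tcp_rot: [1.0, 0.0, -0.0, 0.0]
force: [-0.1, 1.2, -0.0]
gripper_width: 71.8
grip_force: 0.0
```

Call:
{"op": "send_rows", "data": {
  "targets": [
    [0,0,0,0,0,0,30],
    [0,0,0,0,0,0,30],
    [0,0,0,0,0,0,30],
    [0,0,0,0,0,0,30],
    [0,0,0,0,0,0,30],
    [0,0,0,0,0,0,30],
    [0,0,0,0,0,0,30]
  ]
}}

```text
time_s: 13.9
tool_pos: [496.4, 248.0, 20.1]
tcp_rot: [1.0, 0.001, 0.0, -0.0]
force: [-1.5, -0.1, 2.6]
gripper_width: 38.1
grip_force: 20.0
```

Call:
{"op": "send_rows", "data": {
  "targets": [
    [0,0,-0.4,0,0,0,30],
    [0,0,-0.8,0,0,0,30],
    [0,0,-0.8,0,0,0,30],
    [0,0.4,-0.8,0,0,0,30],
    [0.1,0.8,-0.4,0,0,0,30],
    [0.1,0.8,0,0,0,0,30],
    [0.2,1,0,0,0,0,30],
    [0.2,1,0,0,0,0,30]
  ]
}}

```text
time_s: 14.57
tool_pos: [514.2, 127.1, 116.8]
tcp_rot: [1.0, 0.001, 0.0, 0.0]
force: [0.7, 1.0, -1.8]
gripper_width: 38.1
grip_force: 20.0
```

Call:
{"op": "send_rows", "data": {
  "targets": [
    [0.2,1,0,0,0,0,30],
    [0.2,1,0,0,0,0,30],
    [0.2,1,0,0,0,0,30],
    [0,0.8,0,0,0,0,30],
    [0,0.4,0.2,0,0,0,30],
    [0,0,0.6,0,0,0,30],
    [0,0,0.6,0,0,0,30],
    [0,0,0,0,0,0,30]
  ]
}}

```text
time_s: 15.23
tool_pos: [529.3, 2.6, 70.4]
tcp_rot: [1.0, 0.0, -0.003, -0.001]
force: [-0.9, 0.0, -1.6]
gripper_width: 37.9
grip_force: 20.0
```

Call:
{"op": "send_rows", "data": {
  "targets": [
    [0,0,0.3,0,0,0,30],
    [0,0,0.3,0,0,0,30],
    [0,0,0.3,0,0,0,30],
    [0,0,0.2,0,0,0,30],
    [0,0,0.1,0,0,0,30],
    [0,0,0,0,0,0,30],
    [0,0,0,0,0,0,30]
  ]
}}

```text
time_s: 15.82
tool_pos: [532.5, 2.0, 37.7]
tcp_rot: [1.0, 0.001, -0.0, -0.0]
force: [-0.3, -0.6, -1.5]
gripper_width: 38.1
grip_force: 20.0
```

Call:
{"op": "send_rows", "data": {
  "targets": [
    [0,0,0.1,0,0,0,30],
    [0,0,0.1,0,0,0,30],
    [0,0,0.1,0,0,0,30],
    [0,0,0,0,0,0,30],
    [0,0,0,0,0,0,30]
  ]
}}

```text
time_s: 16.23
tool_pos: [532.8, 1.8, 29.1]
tcp_rot: [1.0, 0.001, 0.0, 0.0]
force: [-1.2, 0.1, 2.3]
gripper_width: 38.3
grip_force: 20.0
```

Call:
{"op": "send_rows", "data": {
  "targets": [
    [0,0,0,0,0,0,52],
    [0,0,0,0,0,0,52],
    [0,0,0,0,0,0,52],
    [0,0,0,0,0,0,52],
    [0,0,-0.4,0,0,0,52],
    [0,0,-0.8,0,0,0,52],
    [0,0,-0.8,0,0,0,52],
    [0,0,-0.8,0,0,0,52]
  ]
}}

```text
time_s: 16.9
tool_pos: [532.2, 2.0, 114.2]
tcp_rot: [1.0, 0.001, -0.0, -0.0]
force: [0.4, -0.5, 0.2]
gripper_width: 51.8
grip_force: 0.0
```

Call:
{"op": "send_rows", "data": {
  "targets": [
    [-0.6,-0.9,0,0,0,0,60],
    [-0.6,-0.9,0,0,0,0,60],
    [-0.6,-0.9,0,0,0,0,60],
    [-0.6,-0.9,0,0,0,0,60],
    [-0.6,-0.9,0,0,0,0,60],
    [-0.6,-0.9,0,0,0,0,60],
    [-0.6,-0.9,0,0,0,0,60],
    [-0.6,-0.9,0,0,0,0,60]
  ]
}}

```text
time_s: 17.57
tool_pos: [387.4, 218.9, 113.7]
tcp_rot: [1.0, 0.0, 0.001, -0.0]
force: [0.2, -0.2, -0.3]
gripper_width: 59.8
grip_force: 0.0
```

Call:
{"op": "send_rows", "data": {
  "targets": [
    [-0.6,-0.9,0,0,0,0,60],
    [-0.4,-0.6,0.2,0,0,0,60],
    [0,0,0.6,0,0,0,60],
    [0,0,0.6,0,0,0,60],
    [0,0,0,0,0,0,60],
    [0,0,0,0,0,0,60]
  ]
}}

```text
time_s: 18.07
tool_pos: [357.6, 262.6, 70.8]
tcp_rot: [1.0, 0.001, -0.001, 0.0]
force: [0.4, 0.7, 0.2]
gripper_width: 60.0
grip_force: 0.0
```

Call:
{"op": "send_rows", "data": {
  "targets": [
    [0,0,0.4,0,0,0,60],
    [0,0,0.5,0,0,0,60],
    [0,0,0.5,0,0,0,60],
    [0,0,0.3,0,0,0,60],
    [0,0,0,0,0,0,60],
    [0,0,0,0,0,0,60]
  ]
}}

```text
time_s: 18.57
tool_pos: [358.6, 262.6, 20.3]
tcp_rot: [1.0, 0.0, 0.0, -0.0]
force: [-0.0, 0.3, 0.3]
gripper_width: 60.0
grip_force: 0.0
```

Call:
{"op": "send_rows", "data": {
  "targets": [
    [0,0,0,0,0,0,20],
    [0,0,0,0,0,0,20],
    [0,0,0,0,0,0,20],
    [0,0,0,0,0,0,20],
    [0,0,0,0,0,0,20],
    [0,0,0,0,0,0,20],
    [0,0,0,0,0,0,20]
  ]
}}

```text
time_s: 19.15
tool_pos: [358.4, 262.8, 20.0]
tcp_rot: [1.0, 0.001, 0.0, -0.0]
force: [-0.2, -0.8, 2.3]
gripper_width: 26.1
grip_force: 20.0
```

The opening reads 26.1 where 28 is expected, so I'll lift and check.

Call:
{"op": "send_rows", "data": {
  "targets": [
    [0,0,-0.4,0,0,0,20],
    [0,0,-0.8,0,0,0,20],
    [0,0,-0.8,0,0,0,20],
    [0,0,-0.8,0,0,0,20],
    [0,0,-0.4,0,0,0,20],
    [0,0,0,0,0,0,20]
  ]
}}

```text
time_s: 19.65
tool_pos: [360.1, 263.5, 118.4]
tcp_rot: [1.0, 0.001, 0.003, -0.001]
force: [1.0, 0.6, -0.3]
gripper_width: 26.1
grip_force: 20.0
```

```bash
python3 - <<'E'
from plant import ctrl
import cv2
c=ctrl.camera("side"); cv2.imwrite("pics/s2.png",cv2.resize(c["frame"][170:320,230:420],None,fx=4,fy=4,interpolation=2)[:,:,::-1])
s=ctrl.observe();print(s["tool_pos"],s["gripper_width"],s["grip_force"])
E
```

```text
[359.04867045 263.07849963 116.75109832] 26.486649539562933 19.99751265361283
```

View pics/s2.png

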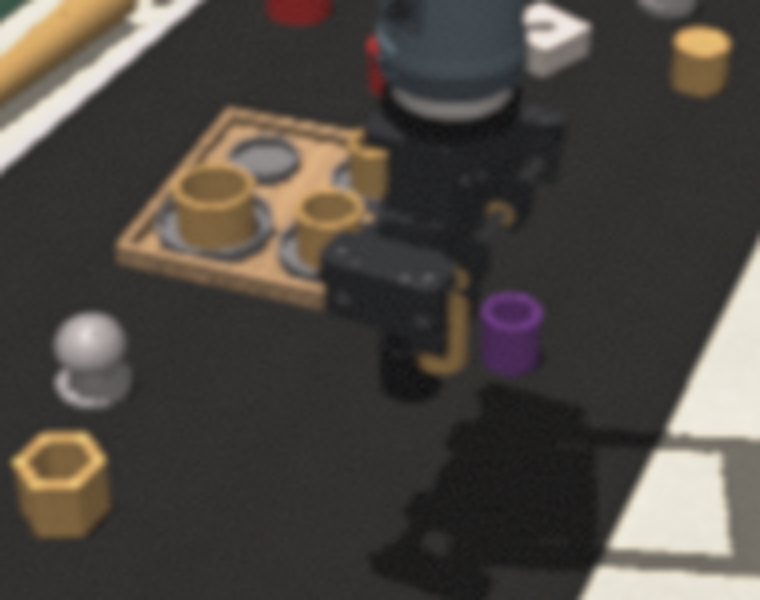

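Three tubes stand in their dishes. The smallest is held and looks upright behind the finger (crop (450,330)), so I continue.

Call:
{"op": "send_rows", "data": {
  "targets": [
    [0.4,0.4,0,0,0,0,20],
    [0.8,0.8,0,0,0,0,20],
    [0.9,0.8,0,0,0,0,20],
    [0.9,0.9,0,0,0,0,20],
    [0.9,0.9,0,0,0,0,20],
    [0.9,0.9,0,0,0,0,20],
    [0.9,0.9,0,0,0,0,20],
    [0.9,0.9,0,0,0,0,20]
  ]
}}

```text
time_s: 20.37
tool_pos: [556.2, 66.4, 113.4]
tcp_rot: [1.0, 0.0, -0.002, -0.0]
force: [0.8, 0.4, -0.9]
gripper_width: 26.8
grip_force: 20.0
```

Call:
{"op": "send_rows", "data": {
  "targets": [
    [0.9,0.9,0,0,0,0,20],
    [0.8,0.7,0,0,0,0,20],
    [0.4,0.3,0,0,0,0,20],
    [0,0,0.2,0,0,0,20],
    [0,0,0.6,0,0,0,20],
    [0,0,0.6,0,0,0,20],
    [0,0,0,0,0,0,20],
    [0,0,0,0,0,0,20]
  ]
}}

```text
time_s: 21.03
tool_pos: [616.7, 12.1, 71.0]
tcp_rot: [1.0, 0.001, -0.003, -0.001]
force: [0.1, -0.5, -0.4]
gripper_width: 26.1
grip_force: 20.0
```

Call:
{"op": "send_rows", "data": {
  "targets": [
    [0,0,0.3,0,0,0,20],
    [0,0,0.3,0,0,0,20],
    [0,0,0.3,0,0,0,20],
    [0,0,0.2,0,0,0,20],
    [0,0,0.1,0,0,0,20],
    [0,0,0,0,0,0,20],
    [0,0,0,0,0,0,20]
  ]
}}

```text
time_s: 21.62
tool_pos: [619.4, 11.0, 37.6]
tcp_rot: [1.0, 0.0, -0.0, -0.0]
force: [0.3, -0.5, -0.2]
gripper_width: 26.6
grip_force: 20.0
```

Call:
{"op": "send_rows", "data": {
  "targets": [
    [0,0,0.1,0,0,0,20],
    [0,0,0.1,0,0,0,20],
    [0,0,0.1,0,0,0,20],
    [0,0,0,0,0,0,20],
    [0,0,0,0,0,0,20]
  ]
}}

```text
time_s: 22.03
tool_pos: [619.8, 10.9, 28.9]
tcp_rot: [1.0, 0.001, 0.0, 0.0]
force: [0.3, 0.7, 1.3]
gripper_width: 26.6
grip_force: 20.0
```

Contact with the dish floor. Release, lift and back off.

Call:
{"op": "send_rows", "data": {
  "targets": [
    [0,0,0,0,0,0,42],
    [0,0,0,0,0,0,42],
    [0,0,0,0,0,0,42],
    [0,0,0,0,0,0,42],
    [0,0,-0.4,0,0,0,42],
    [0,0,-0.8,0,0,0,42],
    [0,0,-0.8,0,0,0,42],
    [0,0,-0.8,0,0,0,42]
  ]
}}

```text
time_s: 22.7
tool_pos: [619.3, 11.0, 114.3]
tcp_rot: [1.0, 0.001, -0.0, -0.0]
force: [1.5, 0.1, 0.9]
gripper_width: 41.7
grip_force: 0.0
```

Call:
{"op": "send_rows", "data": {
  "targets": [
    [0,0.6,-0.5,0,0,0,42],
    [0,1,-0.5,0,0,0,42],
    [0,1,-0.5,0,0,0,42],
    [0,1,-0.5,0,0,0,42],
    [0,1,0,0,0,0,42],
    [0,1,0,0,0,0,42],
    [0,1,0,0,0,0,42],
    [0,1,0,0,0,0,42]
  ]
}}

```text
time_s: 23.37
tool_pos: [619.6, -218.5, 174.0]
tcp_rot: [1.0, 0.001, 0.0, 0.0]
force: [0.5, -0.3, 0.6]
gripper_width: 41.9
grip_force: 0.0
```

Call:
{"op": "send_rows", "data": {
  "targets": [
    [0,1,0,0,0,0,42],
    [0,1,0,0,0,0,42],
    [0,1,0,0,0,0,42],
    [0,0,0,0,0,0,42],
    [0,0,0,0,0,0,42]
  ]
}}

```text
time_s: 23.78
tool_pos: [619.4, -308.8, 173.3]
tcp_rot: [1.0, -0.001, 0.0, 0.0]
force: [0.5, 0.8, 0.2]
gripper_width: 41.6
grip_force: 0.0
```

```bash
python3 - <<'E'
from plant import ctrl
import cv2,numpy as np
from h import *
c=ctrl.camera("side");t=ctrl.camera("top")
a=cv2.resize(c["frame"][170:320,230:430],None,fx=3,fy=3,interpolation=2)[:,:,::-1]
b=cv2.resize(t["frame"][140:240,240:350],None,fx=4.5,fy=4.5,interpolation=2)[:,:,::-1]
cv2.imwrite("pics/end_side.png",a);cv2.imwrite("pics/end_top.png",b);print(ctrl.observe()["tool_pos"])
E
```

```text
[ 619.69719831 -306.29562456  173.06401175]
```

View pics/end_side.png

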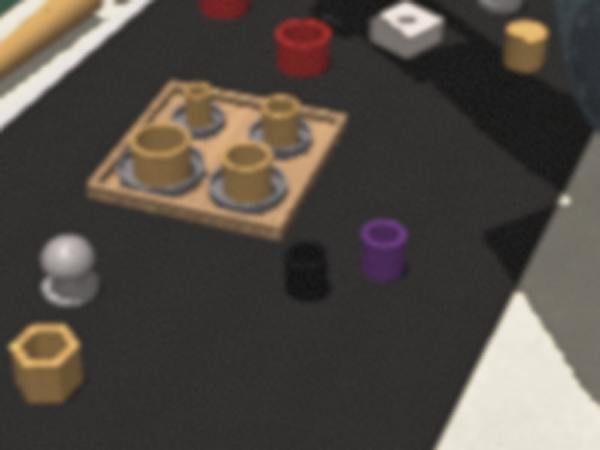

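View pics/end_top.png

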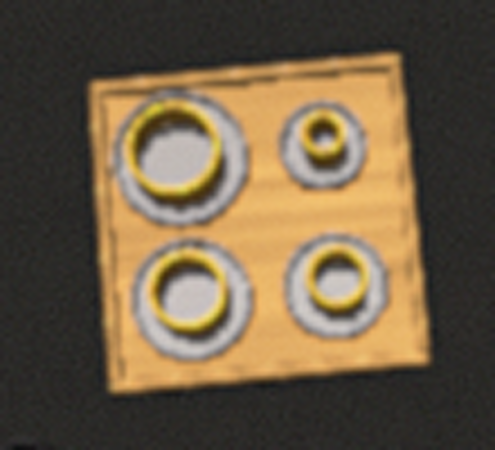

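All four tubes stand upright inside their dishes. In the top crop they are at (173,150), (190,290), (337,278) and (323,135). The slug and the hexagonal sleeve haven't moved.

```bash
python3 -c "
from plant import ctrl
print(ctrl.finish_job())"
```

```text
the job is handed in; nothing more can be done
None
```

The job is handed in at about 24 s: all four brass tubes stand upright in the dishes of their own size, and the slug, the hexagonal sleeve and the look-alikes were left alone.

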